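Click the drip tray home on the coffee machine

TASK

The coffee machine's drip tray is off and standing crooked on the counter in front of it. Slide it along the counter onto the metal rail at the machine's foot and push it fully home, until the catch clicks and holds it. The tray is nearly full, so keep it level and down on the counter instead of lifting it, do not ram it against the machine, and leave the cups and the other things where they are.

Things in the scene. Friction and masses are not known exactly. Their poses are not given: they have to be found in the camera images.
- coffee_machine: Capsule coffee machine, maroon, black head, fixed. Origin: on the counter where the tray's origin is when fully home (axes then parallel to the tray's). x: the way the tray slides in, y: left of that, z up. Body 150 wide, 250 high, x 20 to 240 mm; the bay in its front, 126 wide, 95 high, takes the tray's rear; its back wall at x = 80 is the tray's hard stop.
- rail_nose (a point): Foremost point of the steel T-rail, on the counter. The rail lies along the machine's x axis (y = 0) from here (machine x = -60 mm) to x = 80. Head 60 wide, z 8 to 14, on a web 44 wide; the nose is a half circle of radius 30.
- head_front (a point): Middle of the lower front edge of the black brewing head, 170 mm up, at machine x = -80, plumb above the front of a tray that is home. The head is 110 wide and 80 high, its spout ends 150 mm up. A gripper held upright behind the tray strikes the head at the end; one leaning back 20 to 40 degrees, fingertips towards the machine, passes.
- catch (a point): Middle of the ball catch: a sprung steel ball in each flank of the rail head, machine x = 62 mm, hidden once the tray is on. It first resists 13 mm before home, peaks 5.5 mm before home; past about 3 mm it draws the tray in against the stop. Pushing through takes 13 to 22 N in all; short of the peak nothing holds the tray. 25 N on the stop does no harm, 40 N is ramming.
- drip_tray: Loose drip tray, cream, steel grille, 0.44 to 0.72 kg. Origin: centre of its underside; x: along it towards the capsule-bin end, which goes in first. 160 long (x -80 to 80), 116 wide (too wide to grasp across), 48 high; the bin (x 21 to 79) reaches 78. Upright flat front and sides. Friction on the counter about 0.6. Starts 180 to 250 mm short of home.
- tray_front (a point): Middle of the tray's flat front face (tray x = -80), 24 mm above the counter: where to push it home.
- tray_mouth (a point): Mouth of the T-slot under the bin end (tray x = 80), on the counter. The slot runs along the tray's x axis, 64 mm wide for the 60 mm rail head, flared at the mouth so that the rail's nose finds its way in from up to about 10 mm off centre.
- mug: White mug, 80 across, 92 high, handle to its +y; origin at the centre of its underside. Bystander: to be left alone.
- espresso_cup: Blue espresso cup, 60 across, 58 high; origin at the centre of its underside. Bystander: to be left alone.
- sugar_jar: Glass sugar jar with a red cap, 72 across, 115 high; origin at the centre of its underside. Bystander: to be left alone.
- capsule_carton: Orange-brown carton, 75 x 125 x 105 high; origin at the centre of its underside. Bystander: to be left alone.
- teaspoon: Steel teaspoon 140 long, lying along its x axis; bystander: to be left alone.
- capsule_gold: Gold coffee capsule, 37 across, 28 high, standing on its rim; bystander: to be left alone.
- capsule_plum: Plum coffee capsule, 37 across, 28 high, standing on its rim; bystander: to be left alone.
There are look-alikes about, which are no part of the job. What is shaped like the drip_tray but blue is not meant.

How it is judged:
By the outcome, as a careful person would: the job done as asked, in the order asked, and still so for the second after the job is handed in, with the robot touching nothing.
It also fails if it takes over 54 s, if anything falls off the work surface, if the arm or the gripper's body presses on something with over 40 N, if the wrist force passes 120 N, or if a joint passes its speed limit or range.

ROBOT

A 6-joint arm with a two-finger parallel gripper is mounted at the origin on the work surface. World frame = base frame: x ahead of the robot, y to its left, z up, the work surface at z = 0. Lengths are in m, angles in degrees, forces in N, time in s.
With the tool pointing down it reaches from about 0.4 to 0.825 m from the base axis. Payload 7 kg.
Tool frame: the origin (TCP) lies on the centre line of the jaws, within the pads' length; the fingertips stand 19 mm ahead of it and the grasp point (between the pads) is the TCP (r.tips_ahead is the distance from the TCP to the fingertips, in m); z points along the fingers, y is the line along which they close (so a half turn about z gives the same grasp; the last joint's range is limited). The gripper opens to 88 mm and grips with 3 to 60 N. Pads are 19 mm wide; open, the fingers measure 130 mm over their backs; the gripper's body (78 mm by 193 mm) begins 47 mm behind the grasp point.
Start: joints at [85.319, 20.546, 0.682, 0, -70.136, -16.507], TCP at [0.244, 0.629, 0.246] pointing down, gripper open.
Joint ranges: [-176.03, 176.03], [-82.01, 121.73], [-58.28, 71.71], [-173.87, 95.51], [-174.79, -0.11], [-173.66, 173.66]. Speed limits (degrees/s): [136.94, 136.94, 172.46, 180, 180, 180].

INTERFACE

Orientations are given as [roll, pitch, yaw] about the fixed x, y, z axes, in that order (R = Rz(yaw) Ry(pitch) Rx(roll)).
In Python, from plant import r, viewer, close_job gives the robot as it stands. The module is installed in compiled form; this text tells all that it offers.
- The arm moves only by the tool arm_command, never from a script. Its arguments are lists of equal length, an entry for each row: "travel": the shift along the world's x, y, z scaled (see below), a list of three; "delta_rot": the turn, a rotation vector about the world's x, y, z scaled (see below), a list of three. In form: {"travel": [[dx, dy, dz], ...], "delta_rot": [[rx, ry, rz], ...]}. A call has 1 to 20 rows; each row is the pose to reach, as a shift and turn from the pose commanded when the call began; what a row does not reach only later rows make up. The controller multiplies each number of a shift by 0.5 m and each number of a turn by 90 degrees. A row lasts 1/8 s, in which the tool goes at most 62.5 mm and 10.7 degrees, less where a joint would pass 70% of its speed; a pose out of reach is approached as far as the arm can. A call with a number of a shift or a turn outside -1 to 1 is refused whole. A call with a gripper value outside its range is refused whole. "grip" is the opening, from 0 (shut) to 1 (fully open), set as the call begins (left out, the last holds). The fingers move at their own pace and stop on an object; "newtons" is the grip in N (left out, the last holds). Time passes only in rows, so rows that repeat a pose let the fingers close. It gives the time, the measured TCP pose, the force, the opening and the grip force at its end, in the units of the state.
- r.get_state(): the state, without advancing time (a new reading comes with each control period).
- viewer.capture(name): name is "scene" or "top"; returns a dict with "img" (420x560x3 uint8, red, green, blue), "camera_matrix" (3x3 intrinsics, pixels), "distortion" ([k1, k2, p1, p2, k3] as OpenCV has them; the pictures are not rectified), "R" (3x3) and "t" (3): a world point X has camera coordinates R X + t. Camera axes: x right, y down, z forward; pixel columns grow to the right and rows downward; lengths in m; the calibration is good to about 2 mm. A picture is of the moment at which its call begins. There is no depth.
- close_job(): hands the job in; it is judged then, once.
The state is a dict: "time_s": time; "joints": joint angles; "qd": joint speeds; "joint_torque": joint torques, N m; "tcp_pos": TCP position; "eef_rot": TCP orientation; "contact_force": force on the tool from outside, world axes, zero at the start; "moment": the same for the moment, N m; "gripper_width": finger opening in m; "gripper_force": force on a finger pad.
Only numpy, scipy, OpenCV 4.12 (cv2) and the standard library are available. Lean on these libraries where they do the work, as an engineer would, in place of code of your own. Each camera call takes 0.05 s, during which the arm holds its last target. There are 200 camera calls.

## Working session

There is one attempt and no reset: what is moved stays moved. The work goes in short steps, Python scripts to look and compute and a tool call to move; the robot and the scene stay as the last step left them, time stands still between calls to the robot, and variables do not carry over. Pictures are saved under pics/ and viewed, at most 10 in all, crops included, and the job is handed in when it is done.

Besides the shell and the picture viewer there is one more tool, called after ">>>" by a JSON object that holds its "method" and its "body". arm_command: Moves the arm, as the interface text tells. Shifts and turns lie within -1 to 1; 1 stands for 0.5 m of shift or 90 degrees of turn. Its arguments: {"type":"object","properties":{"travel":{"type":"array"},"delta_rot":{"type":"array"},"grip":{"type":"number"},"newtons":{"type":"number"}},"required":["travel","delta_rot"]}

```bash
mkdir -p pics
python3 - <<'E'
from plant import r, viewer
import cv2, numpy as np, pickle
d={}
for n in("scene","top"):
    c=viewer.capture(n); d[n]=c
    cv2.imwrite(f"pics/{n}0.png",c["img"][:,:,::-1])
    print(n,np.round(c["camera_matrix"],1).tolist(),np.round(c["distortion"],3),np.round(-c["R"].T@c["t"],3))
pickle.dump(d,open("cap0.pkl","wb"))
print(r.get_state())
E
```

```text
scene [[520.5, 0.0, 273.8], [0.0, 520.5, 209.4], [0.0, 0.0, 1.0]] [-0.052  0.     0.     0.     0.   ] [0.982 0.814 1.031]
top [[436.3, 0.0, 278.7], [0.0, 436.3, 212.9], [0.0, 0.0, 1.0]] [-0.012  0.     0.     0.     0.   ] [0.441 0.068 1.158]
{'time_s': 0.1, 'joints': array([ 8.53198477e+01,  2.05861081e+01,  6.39590797e-01, -1.83330397e-02,
       -7.01360864e+01, -1.65084697e+01]), 'qd': array([-0.03409169, -0.09304055,  0.05037902,  0.06505026,  0.06422485,
        0.07469829]), 'joint_torque': array([-1.46951788e-03, -5.84164882e+01,  2.93749970e+01,  7.01539859e+00,
        1.01619749e-02, -4.20759534e-05]), 'tcp_pos': array([0.24382585, 0.62898482, 0.2447326 ]), 'eef_rot': array([ 1.79915904e+02, -6.94979712e-03, -2.11948587e+01]), 'contact_force': array([-0.20832978, -0.50005079,  0.47609877]), 'moment': array([ 0.00192732, -0.0654609 , -0.00448505]), 'gripper_force': 0.0, 'gripper_width': 0.08784751682359794}
```

View pics/scene0.png

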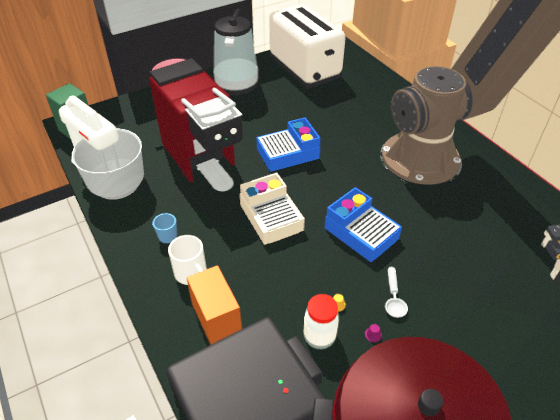

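View pics/top0.png

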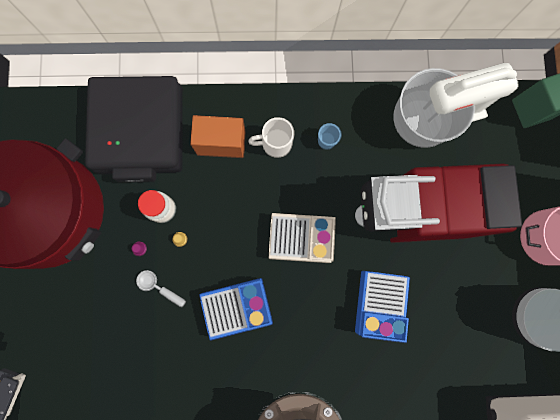

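The cream tray is at about top (302,238) and scene (272,208), with its bin end facing the machine on the right. The rail nose shows left of the head at top (360,210) and at scene (222,185). The blue look-alikes are at top (235,309) and (385,306). Next I'll enlarge both views.

```bash
cat > h.py <<'E'
import cv2, numpy as np
def ray(c,p):
    u=cv2.undistortPoints(np.array(p,float).reshape(-1,1,2),c["camera_matrix"],c["distortion"]).reshape(-1,2)
    return -c["R"].T@c["t"], np.c_[u,np.ones(len(u))]@c["R"]
def onplane(c,p,z):
    o,d=ray(c,p); return o+d*((z-o[2])/d[:,2])[:,None]
def proj(c,X):
    return cv2.projectPoints(np.array(X,float).reshape(-1,1,3),cv2.Rodrigues(c["R"])[0],c["t"],c["camera_matrix"],c["distortion"])[0].reshape(-1,2)
def tri(c1,p1,c2,p2):
    A=np.zeros((3,3));b=np.zeros(3)
    for c,p in((c1,p1),(c2,p2)):
        o,d=ray(c,[p]);d=d[0]/np.linalg.norm(d);M=np.eye(3)-np.outer(d,d);A+=M;b+=M@o
    return np.linalg.solve(A,b)
E
python3 - <<'E'
import pickle,cv2,numpy as np
d=pickle.load(open("cap0.pkl","rb"))
a=d["top"]["img"][150:290,250:430,::-1]; b=d["scene"]["img"][100:250,150:310,::-1]
cv2.imwrite("pics/t1.png",cv2.resize(a,None,fx=4,fy=4,interpolation=cv2.INTER_CUBIC))
cv2.imwrite("pics/s1.png",cv2.resize(b,None,fx=4,fy=4,interpolation=cv2.INTER_CUBIC))
E
```

```text
(no output)
```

View pics/t1.png

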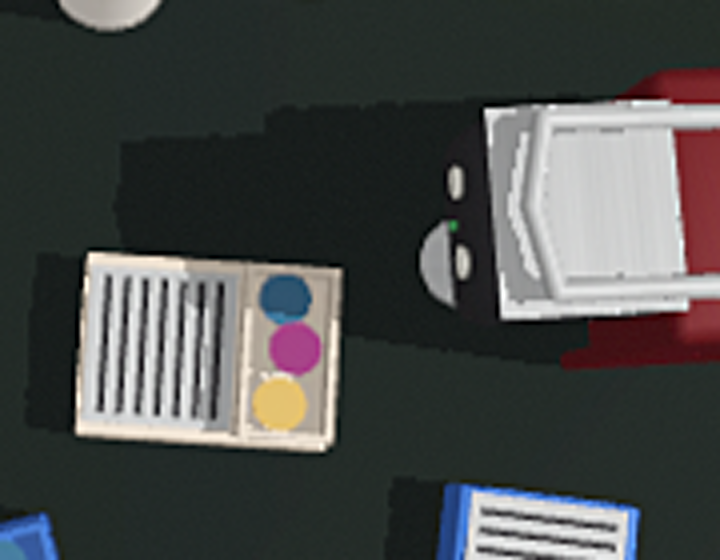

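View pics/s1.png

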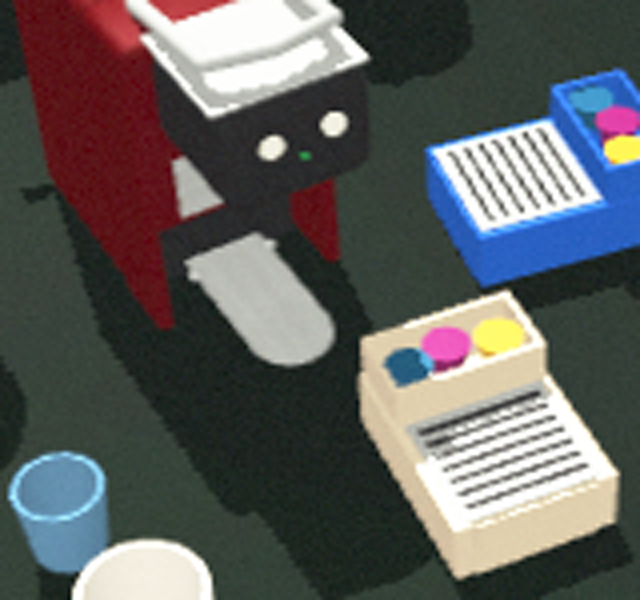

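The crops show the tray's front edge at top crop (89,252)-(76,437) and its bin corners at (343,267) and (330,452). In the scene crop the rail runs from about (230,255) to the nose tip at (293,366). The machine's front feet are at (165,328) and (338,262).

```bash
cat > meas.py <<'E'
import pickle,cv2,numpy as np,sys
from h import *
d=pickle.load(open("cap0.pkl","rb")); T,S=d["top"],d["scene"]
t=lambda x,y:((x+.5)/4-.5+250,(y+.5)/4-.5+150); s=lambda x,y:((x+.5)/4-.5+150,(y+.5)/4-.5+100)
np.set_printoptions(precision=4,suppress=True)
# tray corners from two views
for n,a,b in(("front-left top",t(89,252),s(455,530)),("front-right top",t(76,437),s(617,471)),
  ("bin rear-left top",t(343,267),s(362,341)),("bin rear-right top",t(330,452),s(511,293))): print(n,tri(T,a,S,b))
print("top z48/78",onplane(T,[t(89,252),t(76,437)],.048),onplane(T,[t(343,267),t(330,452)],.078))
print("scene front bottom",onplane(S,[s(460,577),s(613,522)],0))
# rail
hsv=cv2.cvtColor(S["img"],cv2.COLOR_RGB2HSV)
m=((hsv[...,1]<45)&(hsv[...,2]>110)).astype(np.uint8); k=np.zeros_like(m); k[158:194,195:236]=1; m&=k
cs=max(cv2.findContours(m,cv2.RETR_EXTERNAL,cv2.CHAIN_APPROX_NONE)[0],key=cv2.contourArea).reshape(-1,2)
q=onplane(S,cs,.014)[:,:2]; print("rail n",len(q),cv2.minAreaRect((q*1000).astype(np.float32)))
P=np.argwhere(m)[:,::-1]; W=onplane(S,P,.014)[:,:2]
# centre line: mean x by y bins
yb=np.round(W[:,1]/.006).astype(int)
for y in np.unique(yb): w=W[yb==y]; print(y*6,np.round([w[:,0].min()*1e3,w[:,0].max()*1e3]),len(w))
print("feet",onplane(S,[s(165,328),s(338,262)],0))
print("rail tip tri",tri(T,t(419,265),S,s(293,366)), onplane(S,[s(188,272),s(245,348),s(272,240),s(332,325),s(293,366)],.014))
E
python3 meas.py
```

```text
front-left top [0.5774 0.0549 0.0494]
front-right top [0.4613 0.0649 0.0489]
bin rear-left top [ 0.56   -0.1029  0.0755]
bin rear-right top [ 0.4476 -0.092   0.0741]
top z48/78 [[0.5786 0.0541 0.048 ]
 [0.461  0.0651 0.048 ]] [[ 0.5619 -0.104   0.078 ]
 [ 0.4473 -0.0912  0.078 ]]
scene front bottom [[0.573  0.0542 0.    ]
 [0.4628 0.0646 0.    ]]
rail n 91 ((571.925048828125, -232.87802124023438), (70.63158416748047, 142.46005249023438), 0.8871291875839233)
-306 [546. 589.] 5
-300 [543. 603.] 29
-294 [543. 604.] 29
-288 [537. 606.] 33
-282 [539. 608.] 31
-276 [543. 602.] 28
-270 [543. 604.] 29
-264 [542. 603.] 30
-258 [542. 603.] 30
-252 [541. 601.] 30
-246 [541. 603.] 31
-240 [542. 603.] 30
-234 [541. 602.] 29
-228 [541. 603.] 32
-222 [540. 602.] 32
-216 [540. 602.] 32
-210 [541. 601.] 30
-204 [541. 602.] 32
-198 [540. 601.] 32
-192 [539. 601.] 33
-186 [543. 600.] 30
-180 [543. 599.] 29
-174 [545. 596.] 29
-168 [553. 589.] 20
-162 [561. 586.] 8
feet [[ 0.6409 -0.2583  0.    ]
 [ 0.5002 -0.2581  0.    ]]
rail tip tri [ 0.5751 -0.1707  0.0009] [[ 0.6065 -0.2902  0.014 ]
 [ 0.6052 -0.1957  0.014 ]
 [ 0.5377 -0.2907  0.014 ]
 [ 0.5415 -0.1854  0.014 ]
 [ 0.5842 -0.162   0.014 ]]
```

```bash
cat >> meas.py <<'E'
print("----")
print("nose: top z14",onplane(T,[t(419,265)],.014),"scene z8",onplane(S,[s(293,366)],.008))
print("blue1",onplane(T,[(263,280),(271,322)],.078)," blue2",onplane(T,[(362,272),(409,274)],.048))
sel=(W[:,1]<-.195)&(W[:,1]>-.265)
for e,f in(("lo",np.min),("hi",np.max)):
    rows=[]
    for y in np.unique(P[:,1]):
        i=(P[:,1]==y)&sel
        if i.sum()>10: j=np.where(i)[0][f(P[i,0]-P[i,0].min())if e=="lo" else -1]; rows.append(W[np.where(i)[0][0 if e=="lo" else -1]])
    rows=np.array(rows); print(e,np.polyfit(rows[:,1],rows[:,0],1),len(rows))
c=onplane(T,[t(484,108),t(672,100),t(502,318),t(688,310)],.25); print("head plate",c)
E
python3 meas.py | sed -n '/----/,$p'
```

```text
----
nose: top z14 [[ 0.5692 -0.1649  0.014 ]] scene z8 [[ 0.5818 -0.1678  0.008 ]]
blue1 [[0.4094 0.0802 0.078 ]
 [0.3083 0.063  0.078 ]]  blue2 [[ 0.4218 -0.1707  0.048 ]
 [ 0.4135 -0.2906  0.048 ]]
lo [0.3254 0.6757] 16
hi [0.3176 0.6152] 16
head plate [[ 0.6262 -0.1556  0.25  ]
 [ 0.6285 -0.2571  0.25  ]
 [ 0.5138 -0.1592  0.25  ]
 [ 0.5157 -0.2582  0.25  ]]
```

>>> {"method": "arm_command", "body": {"travel": [[0.02,-0.08,0],[0.04,-0.17,0],[0.07,-0.27,0],[0.1,-0.37,0],[0.13,-0.47,0],[0.16,-0.57,0],[0.19,-0.67,0],[0.21,-0.75,0],[0.23,-0.8,0],[0.23,-0.8,0]], "delta_rot": [[0,0,0],[0,0,0.05],[0,0,0.1],[0,0,0.15],[0,0,0.2],[0,0,0.256],[0,0,0.256],[0,0,0.256],[0,0,0.256],[0,0,0.256]], "grip": 1}}

```text
time_s: 1.35
tcp_pos: [0.3591, 0.2278, 0.2456]
eef_rot: [-180.0, 0.0, 1.7]
contact_force: [0.4, 0.5, 0.6]
gripper_width: 0.0877
gripper_force: 0.0
```

>>> {"method": "arm_command", "body": {"travel": [[0.02,-0.1,0],[0.05,-0.2,0],[0.08,-0.3,0],[0.1,-0.4,0],[0.12,-0.486,0],[0.12,-0.486,-0.08],[0.12,-0.486,-0.18],[0.12,-0.486,-0.28],[0.12,-0.486,-0.36],[0.12,-0.486,-0.404],[0.12,-0.486,-0.404]], "delta_rot": [[0,0,0],[0,0,0],[0,0,0],[0,0,0],[0,0,0],[0,0,0],[0,0,0],[0,0,0],[0,0,0],[0,0,0],[0,0,0]]}}

```text
time_s: 2.72
tcp_pos: [0.4179, -0.0138, 0.0421]
eef_rot: [179.9, 0.2, 1.9]
contact_force: [-0.4, -0.5, 0.2]
gripper_width: 0.0876
gripper_force: 0.0
```

```bash
cat > snap.py <<'E'
import sys,pickle,cv2
from plant import r,viewer
n=sys.argv[1]; d={k:viewer.capture(k) for k in("scene","top")}; pickle.dump(d,open(f"cap{n}.pkl","wb"))
a=cv2.resize(d["top"]["img"][150:290,250:430],None,fx=4,fy=4,interpolation=cv2.INTER_CUBIC)
b=cv2.resize(d["scene"]["img"][100:250,150:310],None,fx=4,fy=4,interpolation=cv2.INTER_CUBIC)
cv2.imwrite(f"pics/t{n}.png",a[:,:,::-1]); cv2.imwrite(f"pics/s{n}.png",b[:,:,::-1])
E
python3 snap.py 2
```

```text
(no output)
```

View pics/s2.png

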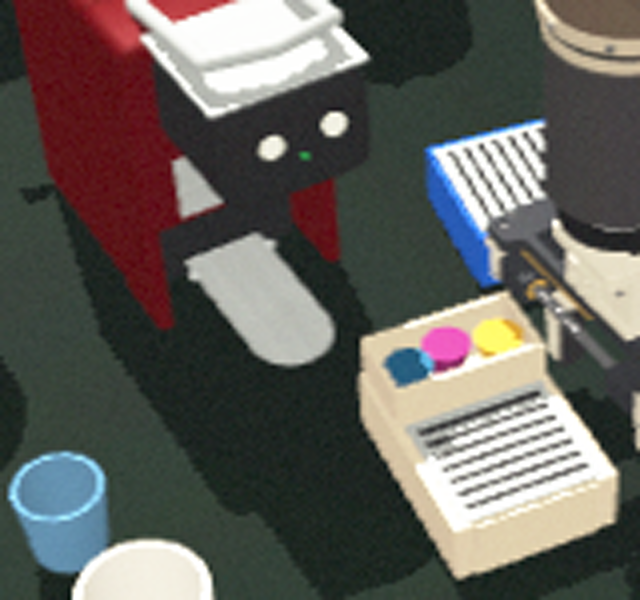

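The gripper is clear of the blue tray and stands beside the cream tray's robot-side flank. I'll push it sideways slowly.

>>> {"method": "arm_command", "body": {"travel": [[0.006,0,0],[0.016,0,0],[0.026,0,0],[0.036,0,0],[0.046,0,0],[0.056,0,0],[0.066,0,0],[0.076,0,0],[0.086,0,0],[0.096,0,0],[0.106,0,0],[0.116,0,0],[0.126,0,0],[0.136,0,0],[0.146,0,0],[0.152,0,0],[0.156,0,0],[0.156,0,0]], "delta_rot": [[0,0,0],[0,0,0],[0,0,0],[0,0,0],[0,0,0],[0,0,0],[0,0,0],[0,0,0],[0,0,0],[0,0,0],[0,0,0],[0,0,0],[0,0,0],[0,0,0],[0,0,0],[0,0,0],[0,0,0],[0,0,0]]}}

```text
time_s: 5.08
tcp_pos: [0.497, -0.0137, 0.0436]
eef_rot: [180.0, -0.0, 1.8]
contact_force: [-2.4, -0.9, -1.0]
gripper_width: 0.0876
gripper_force: 1.2
```

```bash
python3 snap.py 3
```

```text
(no output)
```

View pics/s3.png

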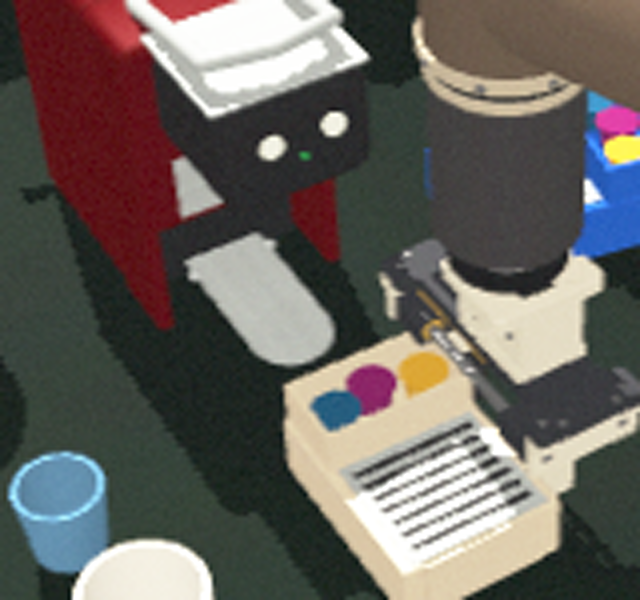

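The tray has come round nearly parallel to the rail, with its bin at scene crop (380,400) and the nose at (293,366). I'll back off, lift clear and measure from the top camera.

>>> {"method": "arm_command", "body": {"travel": [[-0.03,0,0],[-0.06,0,0.02],[-0.08,0.02,0.12],[-0.08,0.08,0.24],[-0.06,0.16,0.34],[-0.02,0.26,0.36],[0.02,0.36,0.36],[0.06,0.44,0.36],[0.1,0.5,0.36],[0.1,0.5,0.36]], "delta_rot": [[0,0,0],[0,0,0],[0,0,0],[0,0,0],[0,0,0],[0,0,0],[0,0,0],[0,0,0],[0,0,0],[0,0,0]], "grip": 0.5}}

```text
time_s: 6.42
tcp_pos: [0.5475, 0.2384, 0.2231]
eef_rot: [-180.0, -0.0, 2.0]
contact_force: [-1.1, 0.3, -0.2]
gripper_width: 0.0439
gripper_force: 0.0
```

```bash
python3 snap.py 4; python3 -c "
from plant import r
s=r.get_state();print(s['joints'].round(1),s['tcp_pos'],s['eef_rot'])"
```

```text
[ 42.2  14.  -11.6  -0.  -64.4  49.7] [0.54644704 0.23643159 0.2234009 ] [-1.79995047e+02 -4.70529789e-03  1.88419400e+00]
```

View pics/t4.png

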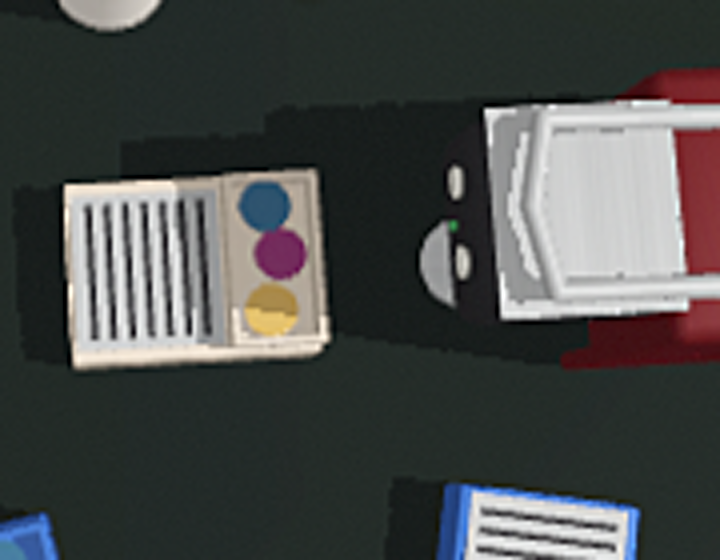

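The top crop shows the tray's front edge at (65,185)-(75,368), its bin corner at (318,170), and the rail nose unchanged at (419,265). I'll work out its offset from the rail line next.

```bash
cat > tray.py <<'E'
import sys,pickle
from h import *
np.set_printoptions(precision=4,suppress=True)
d=pickle.load(open(f"cap{sys.argv[1]}.pkl","rb")); T=d["top"]
hsv=cv2.cvtColor(T["img"],cv2.COLOR_RGB2HSV)
# cream rim: the side edges of the 48 mm part and the front edge
m=((T["img"].min(2)>120)).astype(np.uint8); k=np.zeros_like(m); k[180:250,255:304]=1; m&=k
m=max([(cv2.contourArea(c),i,c) for i,c in enumerate(cv2.findContours(m,cv2.RETR_EXTERNAL,cv2.CHAIN_APPROX_NONE)[0])])[2].reshape(-1,2)
q=onplane(T,m,.048)[:,:2]; rc=cv2.minAreaRect((q*1000).astype(np.float32)); print(rc); b=cv2.boxPoints(rc); print(b)
t=lambda x,y:((x+.5)/4-.5+250,(y+.5)/4-.5+150)
print(onplane(T,[t(65,185),t(75,368)],.048), onplane(T,[t(318,170)],.078))
E
python3 tray.py 4
```

```text
((565.3394775390625, 20.08237648010254), (117.475341796875, 97.77619934082031), 1.393710732460022)
[[505.4301  67.5274]
 [507.8083 -30.2199]
 [625.2489 -27.3626]
 [622.8707  70.3847]]
[[0.6224 0.0685 0.048 ]
 [0.5046 0.0648 0.048 ]] [[ 0.6236 -0.0908  0.078 ]]
```

>>> {"method": "arm_command", "body": {"travel": [[0,0.01,0],[0.01,0.02,0],[0.02,0.03,0],[0.03,0.04,0],[0.04,0.04,0],[0.04,0.04,0],[0.04,0.04,0],[0.04,0.04,0],[0.04,0.04,0],[0.04,0.04,0]], "delta_rot": [[0,0,-0.11],[0,0,-0.22],[0,0,-0.33],[0,0,-0.44],[0,0,-0.55],[0,0,-0.66],[0,0,-0.77],[0,0,-0.88],[0,0,-1.0],[0,0,-1.0]]}}

```text
time_s: 7.78
tcp_pos: [0.5665, 0.2555, 0.2242]
eef_rot: [-180.0, 0.0, -88.1]
contact_force: [0.6, -0.0, 0.6]
gripper_width: 0.0438
gripper_force: 0.0
```

The tray is now within about 2 mm and 1° of the rail line. I'll lean back 30° and go down in front of its face.

>>> {"method": "arm_command", "body": {"travel": [[0,-0.03,0],[0,-0.08,0],[0,-0.14,-0.02],[0,-0.2,-0.06],[-0.006,-0.25,-0.14],[-0.006,-0.27,-0.22],[-0.006,-0.27,-0.3],[-0.006,-0.27,-0.36],[-0.006,-0.27,-0.377],[-0.006,-0.27,-0.377]], "delta_rot": [[-0.06,-0.002,0],[-0.14,-0.004,0],[-0.22,-0.007,0],[-0.3,-0.009,0],[-0.333,-0.01,0],[-0.333,-0.01,0],[-0.333,-0.01,0],[-0.333,-0.01,0],[-0.333,-0.01,0],[-0.333,-0.01,0]]}}

```text
time_s: 9.02
tcp_pos: [0.5641, 0.1212, 0.0355]
eef_rot: [179.9, -30.0, -88.0]
contact_force: [0.7, 0.3, -0.5]
gripper_width: 0.0441
gripper_force: 0.0
```

```bash
python3 snap.py 5; python3 -c "
from plant import r
s=r.get_state();print(s['joints'].round(1),s['tcp_pos'],s['eef_rot'],s['contact_force'])"
```

```text
[ 43.8  31.3 -30.3  27.8 -52.8 -63.6] [0.56461167 0.12183232 0.03630411] [179.99195673 -29.91578044 -88.09371341] [-0.50189834  0.37295227  0.72562696]
```

View pics/s5.png

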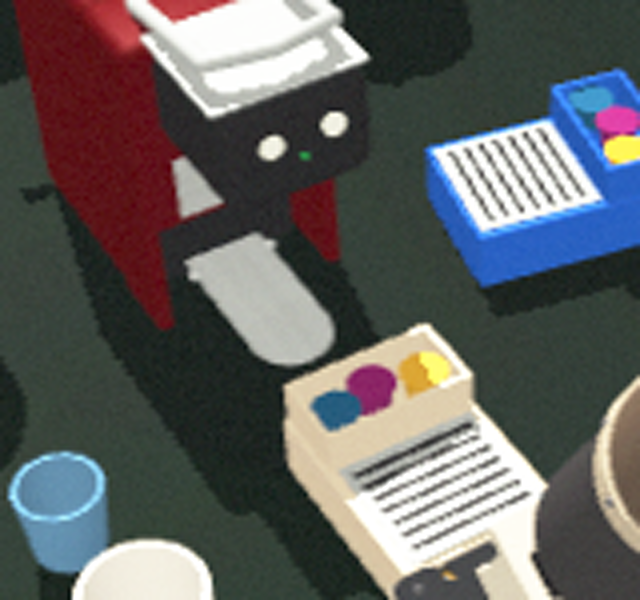

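The fingers stand centred just in front of the tray's face and everything else is unmoved. I'll push slowly, stopping short of the nose.

>>> {"method": "arm_command", "body": {"travel": [[0,-0.016,0],[0,-0.032,0],[0.001,-0.044,0],[0.001,-0.054,0],[0.002,-0.06,0],[0.002,-0.066,0],[0.002,-0.072,0],[0.002,-0.08,0],[0.003,-0.09,0],[0.003,-0.1,0],[0.003,-0.11,0],[0.004,-0.12,0],[0.004,-0.13,0],[0.004,-0.14,0],[0.005,-0.15,0],[0.005,-0.16,0],[0.005,-0.17,0],[0.006,-0.178,0],[0.006,-0.182,0],[0.006,-0.182,0]], "delta_rot": [[0,0,0],[0,0,0],[0,0,0],[0,0,0],[0,0,0],[0,0,0],[0,0,0],[0,0,0],[0,0,0],[0,0,0],[0,0,0],[0,0,0],[0,0,0],[0,0,0],[0,0,0],[0,0,0],[0,0,0],[0,0,0],[0,0,0],[0,0,0]]}}

```text
time_s: 11.62
tcp_pos: [0.5668, 0.03, 0.0351]
eef_rot: [179.9, -30.0, -88.1]
contact_force: [0.5, 0.8, 0.3]
gripper_width: 0.044
gripper_force: 0.9
```

```bash
python3 snap.py 6
```

```text
(no output)
```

View pics/t6.png

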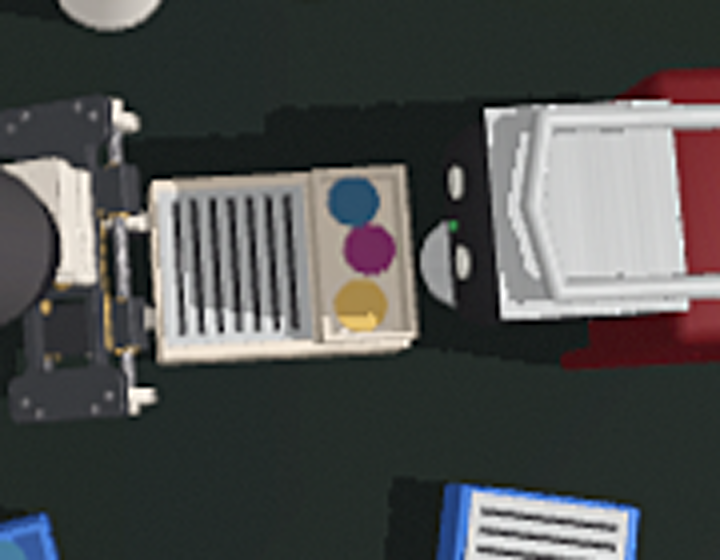

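The tray is square to the rail and about 2 mm off centre, with its rear edge at crop (411,255) just short of the nose at (419,265). I'll carry on slowly and watch the force.

>>> {"method": "arm_command", "body": {"travel": [[0,-0.005,0],[0,-0.012,0],[0,-0.019,0],[0.001,-0.026,0],[0.001,-0.033,0],[0.001,-0.04,0],[0.001,-0.047,0],[0.002,-0.054,0],[0.002,-0.061,0],[0.002,-0.068,0],[0.002,-0.074,0],[0.002,-0.08,0]], "delta_rot": [[0,0,0],[0,0,0],[0,0,0],[0,0,0],[0,0,0],[0,0,0],[0,0,0],[0,0,0],[0,0,0],[0,0,0],[0,0,0],[0,0,0]]}}

```text
time_s: 13.22
tcp_pos: [0.568, -0.0098, 0.0351]
eef_rot: [179.9, -30.0, -88.1]
contact_force: [-0.4, 3.5, 0.3]
gripper_width: 0.0435
gripper_force: 1.8
```

>>> {"method": "arm_command", "body": {"travel": [[0,-0.006,0],[0,-0.014,0],[0,-0.022,0],[0.001,-0.031,0],[0.001,-0.04,0],[0.001,-0.049,0],[0.002,-0.058,0],[0.002,-0.067,0],[0.002,-0.076,0],[0.002,-0.085,0],[0.003,-0.094,0],[0.003,-0.103,0],[0.003,-0.112,0],[0.003,-0.12,0],[0.004,-0.128,0],[0.004,-0.136,0],[0.004,-0.144,0],[0.004,-0.15,0],[0.004,-0.15,0]], "delta_rot": [[0,0,0],[0,0,0],[0,0,0],[0,0,0],[0,0,0],[0,0,0],[0,0,0],[0,0,0],[0,0,0],[0,0,0],[0,0,0],[0,0,0],[0,0,0],[0,0,0],[0,0,0],[0,0,0],[0,0,0],[0,0,0],[0,0,0]]}}

```text
time_s: 15.6
tcp_pos: [0.5698, -0.0851, 0.0351]
eef_rot: [179.9, -30.0, -88.1]
contact_force: [-0.2, 1.7, -0.9]
gripper_width: 0.0438
gripper_force: 0.8
```

```bash
python3 snap.py 7; python3 -c "
from plant import r
s=r.get_state();print(s['joints'].round(1),s['tcp_pos'],s['contact_force'])"
```

```text
[ 23.2  26.8 -43.3  44.8 -41.3 -61.2] [ 0.56976087 -0.08501786  0.03510164] [-0.23580078  0.30515877 -1.22538386]
```

View pics/s7.png

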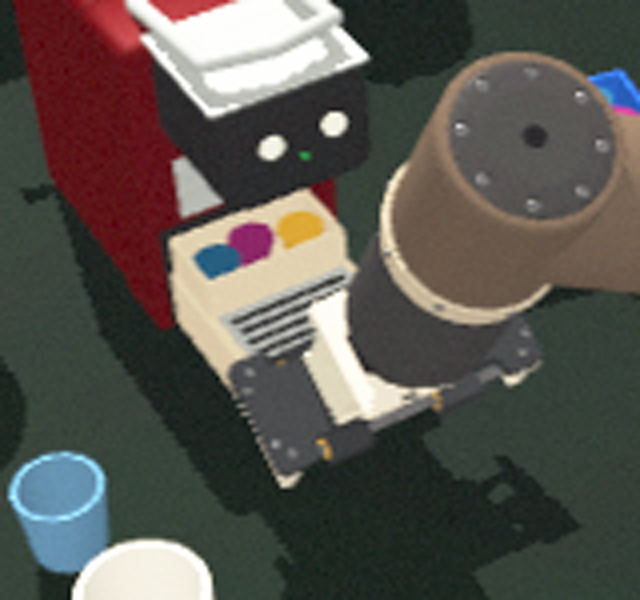

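The tray is on the rail with its bin entering the bay, at scene crop (250,240), and the gripper clears the head. I'll creep to the catch.

>>> {"method": "arm_command", "body": {"travel": [[0,-0.005,0],[0,-0.011,0],[0,-0.017,0],[0,-0.023,0],[0,-0.029,0],[0.001,-0.035,0],[0.001,-0.041,0],[0.001,-0.046,0],[0.001,-0.05,0]], "delta_rot": [[0,0,0],[0,0,0],[0,0,0],[0,0,0],[0,0,0],[0,0,0],[0,0,0],[0,0,0],[0,0,0]]}}

```text
time_s: 16.82
tcp_pos: [0.5705, -0.1098, 0.0351]
eef_rot: [179.9, -30.0, -88.1]
contact_force: [-0.3, 3.4, -0.4]
gripper_width: 0.0435
gripper_force: 1.9
```

>>> {"method": "arm_command", "body": {"travel": [[0,-0.003,0],[0,-0.006,0],[0,-0.009,0],[0,-0.012,0]], "delta_rot": [[0,0,0],[0,0,0],[0,0,0],[0,0,0]]}}

```text
time_s: 17.32
tcp_pos: [0.5706, -0.1156, 0.035]
eef_rot: [179.9, -30.0, -88.1]
contact_force: [-0.5, 5.7, 0.3]
gripper_width: 0.0438
gripper_force: 2.8
```

>>> {"method": "arm_command", "body": {"travel": [[0,-0.002,0],[0,-0.004,0],[0,-0.006,0]], "delta_rot": [[0,0,0],[0,0,0],[0,0,0]]}}

```text
time_s: 17.7
tcp_pos: [0.5713, -0.1173, 0.0351]
eef_rot: [-179.9, -29.9, -88.1]
contact_force: [-3.9, 16.1, 4.3]
gripper_width: 0.0436
gripper_force: 8.2
```

>>> {"method": "arm_command", "body": {"travel": [[0,-0.001,0],[0,-0.002,0],[0,-0.002,0]], "delta_rot": [[0,0,0],[0,0,0],[0,0,0]]}}

```text
time_s: 18.08
tcp_pos: [0.5717, -0.1177, 0.0351]
eef_rot: [-179.9, -29.8, -88.1]
contact_force: [-4.3, 16.0, 3.5]
gripper_width: 0.0439
gripper_force: 7.9
```

>>> {"method": "arm_command", "body": {"travel": [[0,-0.001,0],[0,-0.002,0],[0,-0.003,0],[0,-0.003,0]], "delta_rot": [[0,0,0],[0,0,0],[0,0,0],[0,0,0]]}}

```text
time_s: 18.58
tcp_pos: [0.5723, -0.1185, 0.0352]
eef_rot: [-179.8, -29.8, -88.1]
contact_force: [-3.2, 17.2, 2.6]
gripper_width: 0.0437
gripper_force: 9.0
```

```bash
python3 -c "
from plant import r
s=r.get_state();print(s['tcp_pos'],s['contact_force'],s['moment'])"
```

```text
[ 0.57226855 -0.11854136  0.03517789] [-3.24377761 17.17148185  2.55633084] [ 6.78944606  1.19976653 -0.9774282 ]
```

>>> {"method": "arm_command", "body": {"travel": [[0,-0.001,0],[0,-0.002,0],[0,-0.003,0],[0,-0.004,0],[0,-0.004,0]], "delta_rot": [[0,0,0],[0,0,0],[0,0,0],[0,0,0],[0,0,0]]}}

```text
time_s: 19.2
tcp_pos: [0.5726, -0.12, 0.0352]
eef_rot: [-179.8, -29.7, -88.1]
contact_force: [-4.3, 21.5, 5.9]
gripper_width: 0.0439
gripper_force: 10.7
```

```bash
python3 -c "
from plant import r,viewer
import cv2,pickle
s=r.get_state();print(s['tcp_pos'],s['contact_force'],s['moment'])
c={k:viewer.capture(k) for k in('top','scene')};pickle.dump(c,open('cap8.pkl','wb'))"
python3 - <<'E'
import pickle
from h import *
np.set_printoptions(precision=4,suppress=True)
# scene: cream tray side (world +x flank) silhouette: lowest/leftmost cream pixels, bay side; compare with caps 7
for n in (7,8):
    c=pickle.load(open(f"cap{n}.pkl","rb"))["scene"]; h=cv2.cvtColor(c["img"],cv2.COLOR_RGB2HSV)
    for nm,lo,hi in(("blue",(95,90,50),(115,255,255)),("plum",(145,90,50),(175,255,255)),("gold",(15,100,90),(30,255,255))):
        m=cv2.inRange(h,lo,hi); k=np.zeros_like(m); k[140:185,180:240]=255; m&=k
        M=cv2.moments(m,True)
        if M["m00"]>5: print(n,nm,M["m00"],onplane(c,[(M["m10"]/M["m00"],M["m01"]/M["m00"])],.075))
E
```

```text
[ 0.57258787 -0.11997136  0.0351886 ] [-4.32153838 21.47830559  5.89475523] [ 7.62477932  1.57524458 -1.31859623]
7 blue 62.0 [[ 0.6055 -0.2254  0.075 ]]
7 plum 118.0 [[ 0.5901 -0.2448  0.075 ]]
7 gold 81.0 [[ 0.5424 -0.2269  0.075 ]]
8 blue 54.0 [[ 0.6067 -0.2596  0.075 ]]
8 plum 83.0 [[ 0.592  -0.2698  0.075 ]]
8 gold 52.0 [[ 0.5459 -0.2507  0.075 ]]
```

>>> {"method": "arm_command", "body": {"travel": [[-0.001,0,0.001],[-0.002,-0.001,0.002],[-0.003,-0.002,0.002],[-0.003,-0.002,0.002]], "delta_rot": [[0,0,0],[0,0,0],[0,0,0],[0,0,0]]}}

```text
time_s: 19.8
tcp_pos: [0.5698, -0.1226, 0.0357]
eef_rot: [-180.0, -29.8, -88.1]
contact_force: [-1.4, 9.4, -1.4]
gripper_width: 0.0439
gripper_force: 5.1
```

```bash
python3 -c "
from plant import r
s=r.get_state();print(s['tcp_pos'],s['contact_force'],s['moment'])"
```

```text
[ 0.56982771 -0.12262217  0.03570925] [-1.37746192  9.41193727 -1.44817807] [ 5.28500848  0.26873197 -0.18918645]
```

>>> {"method": "arm_command", "body": {"travel": [[0,-0.002,0],[0,-0.004,0],[0,-0.004,0]], "delta_rot": [[0,0,0],[0,0,0],[0,0,0]]}}

```text
time_s: 20.18
tcp_pos: [0.5686, -0.1265, 0.036]
eef_rot: [179.9, -30.0, -88.1]
contact_force: [0.5, 1.6, -0.8]
gripper_width: 0.0434
gripper_force: 0.4
```

The force dropped from 21 N to about 1 N, so the tray has gone past the catch's peak. I'll push gently on to confirm the stop.

>>> {"method": "arm_command", "body": {"travel": [[0,-0.002,0],[0,-0.004,0],[0,-0.004,0]], "delta_rot": [[0,0,0],[0,0,0],[0,0,0]]}}

```text
time_s: 20.55
tcp_pos: [0.5689, -0.1286, 0.0362]
eef_rot: [179.9, -30.0, -88.2]
contact_force: [0.1, 0.1, -0.1]
gripper_width: 0.0438
gripper_force: 0.1
```

>>> {"method": "arm_command", "body": {"travel": [[0,-0.002,0],[0,-0.003,0],[0,-0.003,0]], "delta_rot": [[0,0,0],[0,0,0],[0,0,0]]}}

```text
time_s: 20.92
tcp_pos: [0.5693, -0.1292, 0.0361]
eef_rot: [180.0, -30.0, -88.1]
contact_force: [-0.8, 5.8, 1.9]
gripper_width: 0.0443
gripper_force: 2.4
```

>>> {"method": "arm_command", "body": {"travel": [[0,-0.001,0],[0,-0.002,0],[0,-0.003,0],[0,-0.003,0]], "delta_rot": [[0,0,0],[0,0,0],[0,0,0],[0,0,0]]}}

```text
time_s: 21.42
tcp_pos: [0.5696, -0.1296, 0.0361]
eef_rot: [-180.0, -29.9, -88.1]
contact_force: [-5.5, 14.1, 4.6]
gripper_width: 0.0436
gripper_force: 7.1
```

The stop is firm: 14 N with only 0.4 mm of give, at the expected home position. I'll withdraw.

>>> {"method": "arm_command", "body": {"travel": [[0,0.006,0],[0,0.03,0],[0,0.08,0],[0,0.15,0],[0,0.22,0.03],[0,0.3,0.1],[0,0.36,0.2],[0,0.42,0.3],[0,0.46,0.36],[0,0.46,0.36]], "delta_rot": [[0,0,0],[0,0,0],[0,0,0],[0,0,0],[0,0,0],[0,0,0],[0,0,0],[0,0,0],[0,0,0],[0,0,0]]}}

```text
time_s: 22.68
tcp_pos: [0.5697, 0.1014, 0.2182]
eef_rot: [-179.9, -29.8, -88.1]
contact_force: [-0.6, 0.0, -0.7]
gripper_width: 0.044
gripper_force: 0.0
```

Run:
```python
from plant import r,viewer
from h import *
import pickle
np.set_printoptions(precision=4,suppress=True)
c0=pickle.load(open("cap0.pkl","rb")); c8=pickle.load(open("cap8.pkl","rb"))
c={k:viewer.capture(k) for k in("top","scene")}; pickle.dump(c,open("cap9.pkl","wb"))
for n,S in(("before catch",c8["scene"]),("now",c["scene"])):
    h=cv2.cvtColor(S["img"],cv2.COLOR_RGB2HSV)
    for nm,lo,hi in(("plum",(145,90,50),(175,255,255)),("gold",(15,100,90),(30,255,255))):
        m=cv2.inRange(h,lo,hi); k=np.zeros_like(m); k[135:185,180:240]=255; m&=k
        M=cv2.moments(m,True)
        if M["m00"]>0: print(n,nm,M["m00"],onplane(S,[(M["m10"]/M["m00"],M["m01"]/M["m00"])],.075))
# front top edge in top view: cream right edge left of head, columns of brightness along centre rows
T=c["top"]; m=(T["img"].min(2)>110).astype(np.uint8); k=np.zeros_like(m); k[185:245,325:375]=1; m&=k
cs=[x for x in cv2.findContours(m,cv2.RETR_EXTERNAL,cv2.CHAIN_APPROX_NONE)[0] if cv2.contourArea(x)>20]
for x in cs: print(cv2.boundingRect(x))
df=cv2.absdiff(c0["top"]["img"],T["img"]).max(2)>60
l,n=cv2.connectedComponentsWithStats(df.astype(np.uint8))[1:3]
print([list(a) for a in n[1:] if a[4]>25])
s=r.get_state(); print(s["time_s"],s["tcp_pos"],s["contact_force"])
```

```text
before catch plum 89.0 [[ 0.5924 -0.2759  0.075 ]]
before catch gold 52.0 [[ 0.5459 -0.2507  0.075 ]]
now plum 68.0 [[ 0.5913 -0.2834  0.075 ]]
now gold 23.0 [[ 0.5439 -0.2599  0.075 ]]
(346, 192, 29, 46)
(372, 185, 3, 33)
[[np.int32(79), np.int32(145), np.int32(9), np.int32(5), np.int32(27)], [np.int32(19), np.int32(150), np.int32(161), np.int32(270), np.int32(15463)], [np.int32(244), np.int32(155), np.int32(10), np.int32(20), np.int32(105)], [np.int32(208), np.int32(171), np.int32(32), np.int32(42), np.int32(657)], [np.int32(240), np.int32(188), np.int32(20), np.int32(62), np.int32(355)], [np.int32(346), np.int32(192), np.int32(52), np.int32(47), np.int32(802)], [np.int32(160), np.int32(207), np.int32(16), np.int32(15), np.int32(77)], [np.int32(71), np.int32(208), np.int32(8), np.int32(7), np.int32(28)], [np.int32(269), np.int32(213), np.int32(67), np.int32(50), np.int32(2737)], [np.int32(255), np.int32(218), np.int32(6), np.int32(7), np.int32(40)], [np.int32(143), np.int32(362), np.int32(10), np.int32(20), np.int32(28)], [np.int32(4), np.int32(373), np.int32(22), np.int32(47), np.int32(222)]]
22.775 [0.5683 0.099  0.2155] [-0.931  -1.6491 -0.2526]
```

Run:
```python
from h import *
import pickle
T=pickle.load(open("cap9.pkl","rb"))["top"]
print(onplane(T,[(345.5,192),(345.5,215),(345.5,237)],.048).round(4))
from plant import r
s=r.get_state(); print(s["time_s"],s["contact_force"],s["qd"].round(2))
```

```text
[[ 0.6281 -0.1378  0.048 ]
 [ 0.5682 -0.1351  0.048 ]
 [ 0.5116 -0.1326  0.048 ]]
22.775 [-0.93103491 -1.64912743 -0.25259102] [-0.82  0.71 -1.35  0.11  0.36  0.01]
```

The front's foot edge casts to y ≈ -0.147 on the counter. That matches the fully home position after release, so the catch is holding.

```bash
python3 -c "
from plant import close_job
print(close_job())"
```

```text
the job is handed in; nothing more can be done
None
```

The drip tray is on the rail and pushed fully home: the catch gave way at about 21 N and the tray met a firm stop at 14 N. It was still home after the gripper withdrew, and I handed the job in at about 23 s.

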